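Shut the steam vent of the bench-top oven with the hooked rod

TASK

The oven is hot, so keep the gripper off it: take the hooked rod from its rest, drop the hook into the brass ring of the open vent flap and draw the flap gently towards you until its roller catch clicks and holds it shut - the catch needs a firm pull, but stop at the click, because hauling on against the stop bends the flap. Then lift the hook out of the ring and lay the rod back in both forks of its rest, hook hanging down at the same end as before, leaving the mug, lemon, garlic and salt shaker undisturbed.

Things in the scene. Friction and masses are not known exactly. Their poses are not given: they have to be found in the camera images.
- oven: hot fixed steel baking oven, 240 deep (x) x 300 wide (y) x 360 high; origin at the centre of its underside on the worktop. Its x points from the front into the oven, y to the left seen from the front, z up. Front face at x = -120; the door's bar handle reaches x = -155, at z 114 to 124. More than 16 N between rod and oven or flap is too much
- vent_opening (a point): centre of the vent opening in the oven's front face, at oven x = -120, y = 0, z = 250; oven's axes. The opening is 216 wide and 156 high (z 172 to 328) and leads into a duct 195 deep; above it runs a lintel, x -120 to -80, z 328 to 360, under which the rod must pass to reach the ring
- vent_hinge (a point): middle of the vent flap's hinge along its lower edge, at oven x = -100, z = 178, axis along oven y. The flap, a steel sheet 206 wide x 140 high, leans 0.5 rad back into the duct, sprung open against a stop (ring pull 2 N at first, 3.5 N near upright). It shuts by swinging up to upright, top towards the robot; released before the catch has it, it springs open
- vent_catch (a point): catch under the lintel at oven y = -70, z = 316 to 328, clear of the rod: a sprung white roller and a rubber stop on a keeper set by hand in slots 24 long, so the flap clicks home anywhere within 0.1 rad of upright, either side: to be felt. Pulled slowly, it gives way at 7 to 13 N at the ring; the pull then drops to nothing as the flap snaps some 4 mm on to the stop and stays
- vent_ring (a point): centre of the brass ring on the flap's front: 24 clear inside, wire 5. It stands 30 out from the flap, 80 above the hinge; x points into the flap, z up along the flap, the hole runs along z. In oven axes: open x = -87, z = 264 (near rim up to 274); caught shut x = -137 to -122, z = 258; y = 0. Its path between is nearly level (within 6)
- rod_grip (a point): where to hold the rod: centre of its flat wooden handle (18 wide, 26 high, from 110 behind this point to 30 ahead of it), near the balance point, 75 above the worktop in the rest. x points along the rod to the hook, z up. Rod 0.14 to 0.27 kg; steel shaft 7 thick in line with the handle's centre
- rod_hook (a point): lowest end of the rod's hook: 190 ahead of rod_grip the shaft is bent square down into a 7 mm thick peg, whose rounded end is this point, 35 below the shaft's centre line. Axes as rod_grip
- rod_rest: fixed rest: dark wooden bar 245 x 62 x 14 with two open wire forks; x points along the rod to the hook; origin on the worktop below rod_grip's place. Wide fork (x = -85): floor z = 62, 26 wide inside, carries the handle. Narrow fork (x = 110): floor z = 71.5, 13 wide inside, carries the shaft. They flare to 54 and 41, at z = 98 and 107. Laid right, rod_grip is at z = 75
- mug: white mug 83 x 110 x 86 high standing in front of the oven, origin at the centre of its underside
- lemon: lemon 83 x 58 x 58 on the worktop, origin at its underside
- garlic: garlic bulb 60 x 57 x 58 on the worktop, origin at its underside
- salt: salt shaker 44 x 44 x 90 high, origin at its underside

How it is judged:
By the outcome, as a careful person would: the job done as asked, in the order asked, and still so for the second after the job is handed in, with the robot touching nothing.
It also fails if it takes over 67 s, if anything falls off the work surface, if the arm or the gripper's body presses on something with over 40 N, if the wrist force passes 120 N, or if a joint passes its speed limit or range.

ROBOT

A 7-joint arm with a two-finger parallel gripper is mounted at the origin on the work surface; the furniture and walls round the work are solid. World frame = base frame: x ahead of the robot, y to its left, z up, the work surface at z = 0. Lengths are in m, angles in rad, forces in N, time in s.
With the tool pointing down it reaches from about 0.4 to 0.85 m from the base axis. Payload 10.4 kg.
Tool frame: the origin (TCP) lies on the centre line of the jaws, within the pads' length; the fingertips stand r.finger_overhang ahead of it and the grasp point (between the pads) lies 5 mm behind it (r.finger_overhang is the distance from the TCP to the fingertips, in m); z points along the fingers, y is the line along which they close (so a half turn about z gives the same grasp; the last joint's range is limited). The gripper opens to 87 mm and grips with 3 to 60 N. Pads are 19 mm wide; open, the fingers measure 117 mm over their backs; the gripper's body (75 mm by 190 mm) begins 51 mm behind the grasp point.
Start: joints at [-1.25, 0.332, -0.065, 1.46, 0.022, 1.35, -0.088], TCP at [0.211, 0.588, 0.237] pointing down, gripper open.
Joint ranges: [-2.6, 2.6], [-0.5, 2.12], [-1.47, 1.34], [0.16, 2.42], [-1.27, 4.41], [0.06, 2.06], [-2.6, 2.6]. Speed limits (rad/s): [2.22, 2.22, 2.79, 2.79, 3.14, 3.14, 3.14].

INTERFACE

Orientations are given as a unit quaternion [x, y, z, w].
In Python, from bench import read_state, viewer, r gives the robot as it stands.
- The arm moves only by the tool carry_out, never from a script. Its argument "moves" is a list of rows, each a list of 6 numbers: the shift along the tool's x, y, z in units of 40 mm (1.0 is 40 mm), then the turn, a rotation vector about the tool's x, y, z in units of 8 degrees (1.0 is 8 degrees). A call has 1 to 20 rows; each row shifts and turns the commanded pose from where the row before left it, along the tool's axes as they then stand; what a row does not reach is not made up. A row lasts 1/8 s, in which the tool goes at most 62.5 mm and 10.7 degrees, less where a joint would pass 70% of its speed; a pose out of reach is approached as far as the arm can. A call is refused whole if a number of a shift passes 1 or a number of a turn 1, either way. A call with a gripper value outside its range is refused whole. "fingers" is the finger opening in mm, from 0 to 87, set as the call begins (left out, the last holds). The fingers move at their own pace and stop on an object; "force" is the grip in N (left out, the last holds). Time passes only in rows, so rows that do not move let the fingers close. It gives the time, the measured TCP pose, the force, the opening and the grip force at its end, in the units of the state.
- read_state(): the state, without advancing time (a new reading comes with each control period).
- viewer.camera(name): name is "side" or "top"; returns a dict with "pixels" (480x640x3 uint8, red, green, blue), "range_z" (480x640 float32, m along the optical axis (not along the pixel's ray), 0 where there is no reading), "fx", "fy", "cx", "cy" (pixels), "xyz" and "orientation" of the camera in the world. Camera axes: x right, y down, z forward; pixel columns grow to the right and rows downward; lengths in m; the calibration is good to about 2 mm. A picture is of the moment at which its call begins.
- r.close_job(): hands the job in; it is judged then, once.
The state is a dict: "time": time; "joint_positions": joint angles; "joint_vel": joint speeds; "joint_torque": joint torques, N m; "ee_pos": TCP position; "eef_rot": TCP orientation; "ft_force": force on the tool from outside, world axes, zero at the start; "torque": the same for the moment, N m; "width": finger opening in m; "grip_force": force on a finger pad.
Only numpy, scipy, OpenCV 4.12 (cv2) and the standard library are available. Lean on these libraries where they do the work, as an engineer would, in place of code of your own. Each camera call takes 0.05 s, during which the arm holds its last target. There are 200 camera calls.

## Working session

There is one attempt and no reset: what is moved stays moved. The work goes in short steps, Python scripts to look and compute and a tool call to move; the robot and the scene stay as the last step left them, time stands still between calls to the robot, and variables do not carry over. Pictures are saved under pics/ and viewed, at most 10 in all, crops included, and the job is handed in when it is done.

Besides the shell and the picture viewer there is one more tool, called after "Call:" as name(argument=value, ...), one argument or row to a line, values as JSON. carry_out: Moves the arm, as the interface text tells. Its arguments: {"type":"object","properties":{"moves":{"type":"array","items":{"type":"array","items":{"type":"number"}}},"fingers":{"type":"number"},"force":{"type":"number"}},"required":["moves"]}

```bash
mkdir -p pics; ls
cat > h.py <<'E'
import numpy as np, cv2
from scipy.spatial.transform import Rotation as R
from bench import read_state, viewer, r
def cam(n):
    c=viewer.camera(n); c['R']=R.from_quat(c['orientation']).as_matrix(); return c
def pts(c):
    z=c['range_z']; v,u=np.mgrid[:480,:640]
    p=np.stack([(u-c['cx'])/c['fx']*z,(v-c['cy'])/c['fy']*z,z],-1)
    return p@c['R'].T+np.array(c['xyz'])
E
python3 - <<'E'
from h import *
for n in('side','top'):
    c=cam(n); cv2.imwrite(f'pics/{n}0.png',c['pixels'][:,:,::-1]); np.savez(f'{n}0.npz',**{k:v for k,v in c.items()})
    print(n,c['xyz'],c['R'].round(3).tolist(),c['fx'])
print(read_state(), r.finger_overhang)
E
```

```text
pics
side [-0.07431194  0.00523851  1.27956054] [[0.167, -0.832, 0.529], [-0.986, -0.144, 0.085], [0.006, -0.535, -0.845]] 535.5714003107422
top [0.14842105 0.23789204 1.32383392] [[-0.247, -0.893, 0.376], [-0.969, 0.225, -0.103], [0.008, -0.389, -0.921]] 459.7487122682387
{'time': 0.1, 'joint_positions': array([-1.24960816,  0.33275875, -0.06468955,  1.46081612,  0.02159839,
        1.34987861, -0.08852872]), 'joint_vel': array([ 0.00148301, -0.00076179, -0.00062435, -0.00382266,  0.00061221,
       -0.00076358, -0.00092931]), 'joint_torque': array([ 2.42873328e-03, -6.24545360e+01,  2.51540949e-02, -3.90713346e+01,
       -6.15086197e-02,  3.65607440e-02,  9.12409791e-05]), 'ee_pos': array([0.21056426, 0.58814042, 0.23588431]), 'eef_rot': array([ 1.71058949e-01,  9.85260624e-01, -5.78180374e-04, -7.33603486e-05]), 'ft_force': array([-0.39506412, -0.19620541,  0.40238915]), 'torque': array([-0.03850766, -0.02260862, -0.03346866]), 'grip_force': 0.0, 'width': 0.08719044966480158} 0.014
```

View pics/side0.png

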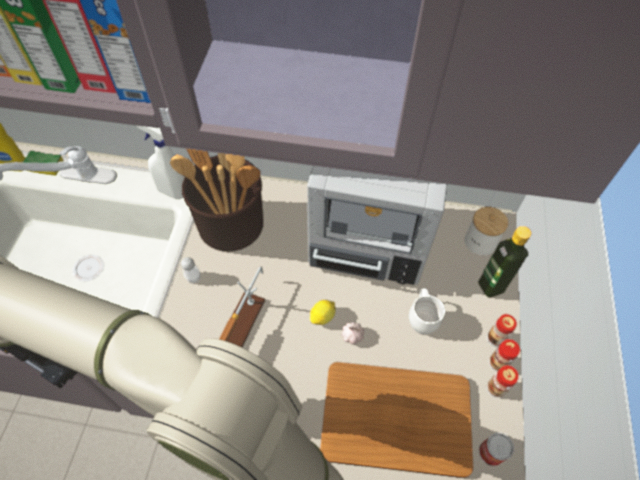

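View pics/top0.png

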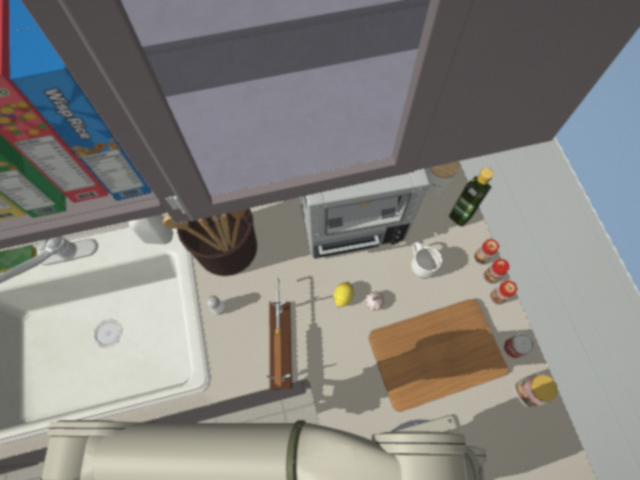

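Side view: oven around (375,230) with the brass ring near (373,210). The rod and rest run from (235,325) to (260,270), partly behind the arm. In the top view the rest is fully visible at (281,345), hook end up at (280,285). The mug is at (427,260), lemon (343,294), garlic (374,301) and salt (216,304).

Run:
```python
from h import *
for n,(x0,x1,y0,y1) in dict(side=(180,480,170,370),top=(200,450,170,400)).items():
    c=dict(np.load(f'{n}0.npz')); P=pts(c)
    k=800/(x1-x0); k=min(k,600/(y1-y0))
    cv2.imwrite(f'pics/{n}0c.png',cv2.resize(c['pixels'][y0:y1,x0:x1,::-1],None,fx=k,fy=k,interpolation=cv2.INTER_CUBIC)); print(n,k)
    np.save(f'{n}P.npy',P)
    hsv=cv2.cvtColor(c['pixels'],cv2.COLOR_RGB2HSV)
    roi=np.zeros((480,640),bool); roi[y0:y1,x0:x1]=1
    # oven top: highest plateau
    m=roi&(abs(P[...,2]-.36)<.006)&(P[...,0]>.5)
    m=cv2.morphologyEx(m.astype(np.uint8),cv2.MORPH_OPEN,np.ones((3,3)))
    q=P[m>0][:,:2].astype(np.float32); print('oventop',len(q),cv2.minAreaRect(q), cv2.boxPoints(cv2.minAreaRect(q)).round(3).tolist())
    # brown bar at z 14mm
    m=roi&(abs(P[...,2]-.014)<.006)&(hsv[...,1]>110)&(hsv[...,0]<15)
    k_,l,s,_=cv2.connectedComponentsWithStats(m.astype(np.uint8))
    i=1+s[1:,4].argmax(); q=P[l==i][:,:2].astype(np.float32); print('bar',len(q),s[i],cv2.minAreaRect(q),cv2.boxPoints(cv2.minAreaRect(q)).round(3).tolist())
    for nm,(u,v) in dict(side=dict(mug=(427,313),lemon=(322,312),garlic=(352,333),salt=(191,270),ring=(373,210)),top=dict(mug=(427,262),lemon=(343,294),garlic=(374,301),salt=(216,304),ring=(374,200)))[n].items():
        print(nm,P[v,u].round(3))
```

```text
side 2.6666666666666665
oventop 3403 ((0.668437659740448, -0.006319910287857056), (0.2995035946369171, 0.07614073902368546), 88.60041046142578) [[0.6269999742507935, -0.1550000011920929], [0.703000009059906, -0.15700000524520874], [0.7099999785423279, 0.1420000046491623], [0.6340000033378601, 0.14399999380111694]]
bar 597 [229 303  33  43 597] ((0.45055726170539856, 0.27633723616600037), (0.04211869835853577, 0.12337905168533325), 78.77093505859375) [[0.38600000739097595, 0.2680000066757202], [0.5070000290870667, 0.24400000274181366], [0.5149999856948853, 0.2849999964237213], [0.39399999380111694, 0.3089999854564667]]
mug [ 0.554 -0.184  0.014]
lemon [0.493 0.082 0.054]
garlic [0.454 0.    0.044]
salt [0.549 0.436 0.063]
ring [ 0.676 -0.007  0.26 ]
top 2.608695652173913
oventop 1611 ((0.6562724709510803, -0.0047893524169921875), (0.2978634834289551, 0.044607482850551605), 87.39734649658203) [[0.6269999742507935, -0.15299999713897705], [0.671999990940094, -0.1550000011920929], [0.6850000023841858, 0.14300000667572021], [0.640999972820282, 0.14499999582767487]]
bar 495 [281 304   9  71 495] ((0.42513763904571533, 0.2746434807777405), (0.02307737059891224, 0.19907695055007935), 78.39840698242188) [[0.32499998807907104, 0.28299999237060547], [0.5199999809265137, 0.24300000071525574], [0.5249999761581421, 0.26600000262260437], [0.33000001311302185, 0.3059999942779541]]
mug [ 0.546 -0.195  0.009]
lemon [0.498 0.086 0.056]
garlic [0.459 0.004 0.046]
salt [0.548 0.438 0.085]
ring [ 0.633 -0.016  0.332]
```

View pics/side0c.png

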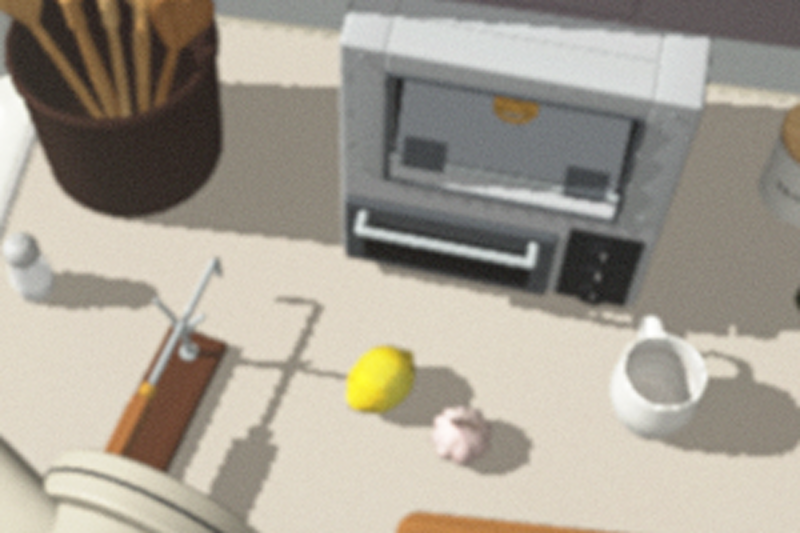

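View pics/top0c.png

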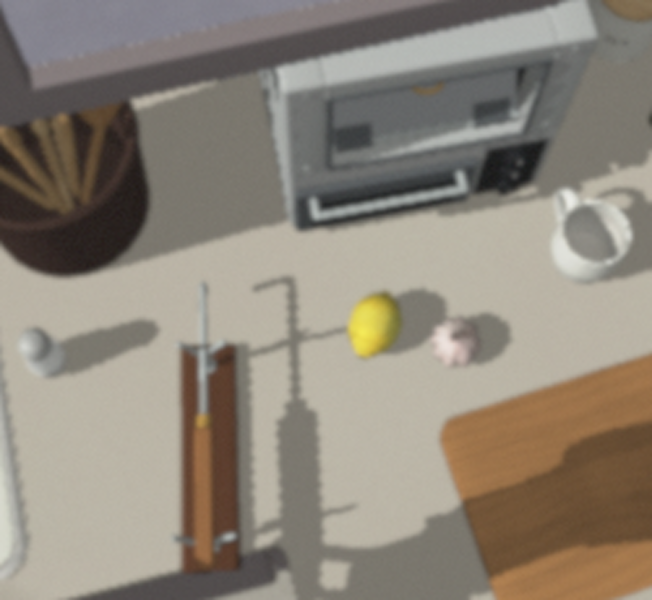

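The crops show these parts clearly:
- **Rod:** handle, ferrule at top crop (202,421), hook end (203,283).
- **Rest:** the brown bar and both forks.
- **Ring:** brass half-disc at side crop (515,108).

Next I take precise measurements.

```bash
cat >> h.py <<'E'
def onplane(c,uv,z):
    uv=np.atleast_2d(uv).astype(float); d=np.c_[(uv[:,0]-c['cx'])/c['fx'],(uv[:,1]-c['cy'])/c['fy'],np.ones(len(uv))]@c['R'].T
    o=np.array(c['xyz']); return o+d*((z-o[2])/d[:,2])[:,None]
E
python3 - <<'E'
from h import *
for n in('side','top'):
    c=dict(np.load(f'{n}0.npz')); P=np.load(f'{n}P.npy'); hsv=cv2.cvtColor(c['pixels'],cv2.COLOR_RGB2HSV)
    # rod: points near rest with z .06-.1
    m=(P[...,2]>.064)&(P[...,2]<.1)&(P[...,0]>.28)&(P[...,0]<.66)&(P[...,1]>.2)&(P[...,1]<.33)
    m[:, :200]=0
    v,u=np.nonzero(m); q=P[m]; print(n,'rod',len(q),'z med',np.median(q[:,2]))
    # handle by brown color: top z .088
    hm=m&(hsv[...,1]>100); print(' handle px',hm.sum())
    g=m&~hm
    for nm,mm,z in(('handle',hm,.088),('shaft',g,.075)):
        vv,uu=np.nonzero(mm); w=onplane(c,np.c_[uu,vv],z)
        l=cv2.fitLine(w[:,:2].astype(np.float32),cv2.DIST_HUBER,0,.01,.01).ravel(); d=l[:2]*np.sign(l[0])
        s=(w[:,:2]-l[2:])@d; print('  ',nm,'dir',d.round(4),'yaw',np.arctan2(d[1],d[0]).round(4),'ends',(l[2:]+s.min()*d).round(4),(l[2:]+s.max()*d).round(4),'len',np.ptp(s).round(4))
        if nm=='handle':
            for si in np.linspace(s.min(),s.max(),5): print((l[2:]+si*d).round(4),end=' ')
            print()
    # ring brass
    m=(hsv[...,0]>8)&(hsv[...,0]<25)&(hsv[...,1]>110)&(P[...,0]>.58)&(P[...,2]>.2)&(P[...,2]<.34)&(abs(P[...,1])<.08)
    v,u=np.nonzero(m)
    if len(u): print(' ring',len(u),u.min(),u.max(),v.min(),v.max(),P[m].mean(0).round(4),P[m].min(0).round(3),P[m].max(0).round(3), 'plane .264',onplane(c,[[u.mean(),v.mean()]],.264).round(4))
    # oven front face: top edge line & fitted plane from vertical points
    m=(P[...,2]>.12)&(P[...,2]<.35)&(P[...,0]>.6)&(P[...,0]<.66)&(abs(P[...,1])<.16)
    q=P[m]; q=q[(q[:,1]>.112)|(q[:,1]<-.115)]
    for _ in range(4):
        A=np.c_[q[:,1],np.ones(len(q))]; k=np.linalg.lstsq(A,q[:,0],rcond=None)[0]; e=q[:,0]-A@k; q=q[abs(e)<max(.004,2*e.std())]
    print(' front x = %.4f*y + %.4f'%tuple(k),len(q),e.std())
    # overhead things: everything between z .4 and 1.1, x<.75
    m=(P[...,2]>.4)&(P[...,2]<1.0)&(P[...,0]>.35)
    q=P[m]; print(' overhead x min',np.percentile(q[:,0],[0,1,5]).round(3),'z',np.percentile(q[:,2],[0,1,5]).round(3))
    m=(P[...,2]>.355)&(P[...,2]<.366)&(abs(P[...,1])<.25)&(P[...,0]>.58)&(P[...,0]<.95); q=P[m]; print(' top yrange',np.percentile(q[:,1],[.5,99.5]))
E
```

```text
side rod 455 z med 0.08323187315085767
 handle px 238
   handle dir [ 0.9825 -0.186 ] yaw -0.1871 ends [0.3664 0.2976] [0.4378 0.2841] len 0.0726
[0.3664 0.2976] [0.3843 0.2942] [0.4021 0.2908] [0.4199 0.2874] [0.4378 0.2841] 
   shaft dir [ 0.9763 -0.2163] yaw -0.218 ends [0.3708 0.3036] [0.5855 0.256 ] len 0.22
 ring 96 366 381 206 215 [ 0.6775 -0.0069  0.2564] [ 0.653 -0.026  0.234] [0.693 0.011 0.276] plane .264 [[ 0.6718 -0.0068  0.264 ]]
 front x = 0.0509*y + 0.6363 1633 0.0014828276834829982
 overhead x min [0.35  0.394 0.559] z [0.4   0.429 0.479]
 top yrange [-0.15384792  0.14127113]
top rod 606 z med 0.08534532391158134
 handle px 417
   handle dir [ 0.9798 -0.1998] yaw -0.2011 ends [0.2875 0.3168] [0.4375 0.2862] len 0.1531
[0.2875 0.3168] [0.325  0.3092] [0.3625 0.3015] [0.4    0.2939] [0.4375 0.2862] 
   shaft dir [ 0.9865 -0.1637] yaw -0.1644 ends [0.3042 0.3066] [0.5844 0.2601] len 0.284
 front x = 0.0493*y + 0.6363 976 0.0011319128158184784
 overhead x min [0.35  0.395 0.521] z [0.4   0.435 0.481]
 top yrange [-0.15249991  0.14232186]
```

```bash
cat >> h.py <<'E'
def delta(p,yaw,N=1):
    """units per row over N rows: turn first, then shift (printed in the turned tool frame); and shift in present frame"""
    s=read_state(); A=R.from_quat(s['eef_rot']); n=yaw+np.pi
    B=R.from_matrix(np.c_[[np.cos(n),np.sin(n),0],[-np.sin(n)*-1,-np.cos(n),0],[0,0,-1]])
    d=np.array(p)-s['ee_pos']
    print('rot units',((A.inv()*B).as_rotvec()*180/np.pi/8/N).round(3),'shift now',(A.inv().apply(d)/.04/N).round(3),'shift turned',(B.inv().apply(d)/.04/N).round(3))
    print('t',s['time'],'pos',s['ee_pos'].round(4),'F',s['ft_force'].round(2))
E
python3 -c "
from h import *
delta([.3953,.2955,.20],-.195)"
```

```text
rot units [-0.008 -0.    -1.066] shift now [-6.814 -5.33   0.904] shift turned [-5.948 -6.282  0.897]
t 0.1 pos [0.2106 0.5881 0.2359] F [-0.4 -0.2  0.4]
```

Call:
carry_out(
  moves=[
    [-0.57,-0.444,0.075,0,0,0],
    [-0.57,-0.444,0.075,0,0,0],
    [-0.57,-0.444,0.075,0,0,0],
    [-0.57,-0.444,0.075,0,0,0],
    [-0.57,-0.444,0.075,0,0,0],
    [-0.57,-0.444,0.075,0,0,0],
    [-0.57,-0.444,0.075,0,0,0],
    [-0.57,-0.444,0.075,0,0,0],
    [-0.57,-0.444,0.075,0,0,0],
    [-0.57,-0.444,0.075,0,0,0],
    [-0.57,-0.444,0.075,0,0,0],
    [-0.57,-0.444,0.075,0,0,0],
    [0,0,0,0,0,-0.533],
    [0,0,0,0,0,-0.533],
    [0,0,0,0,0,0],
    [0,0,0,0,0,0],
  ],
  fingers=60,
  force=55,
)

```text
time: 2.1
ee_pos: [0.3963, 0.2956, 0.2004]
eef_rot: [0.098, 0.995, -0.0, -0.0]
ft_force: [0.2, 0.7, 1.2]
width: 0.0595
grip_force: 0.0
```

```bash
python3 -c "
from h import *
delta([.3953,.2955,.07],-.195)"
```

```text
rot units [-0.001 -0.001 -0.011] shift now [ 0.023 -0.006  3.26 ] shift turned [ 0.024 -0.006  3.26 ]
t 2.1 pos [0.3963 0.2956 0.2004] F [0.15 0.69 1.16]
```

Call:
carry_out(
  moves=[
    [0.02,0,0.46,0,0,0],
    [0,0,0.46,0,0,0],
    [0,0,0.46,0,0,0],
    [0,0,0.46,0,0,0],
    [0,0,0.46,0,0,0],
    [0,0,0.46,0,0,0],
    [0,0,0.3,0,0,0],
    [0,0,0.2,0,0,0],
    [0,0,0,0,0,0],
  ],
)

```text
time: 3.22
ee_pos: [0.3955, 0.2956, 0.0699]
eef_rot: [0.097, 0.995, -0.0, -0.0]
ft_force: [-0.8, -0.2, -0.2]
width: 0.0603
grip_force: 0.0
```

Call:
carry_out(
  moves=[
    [0,0,0,0,0,0],
    [0,0,0,0,0,0],
    [0,0,0,0,0,0],
    [0,0,0,0,0,0],
    [0,0,0,0,0,0],
    [0,0,0,0,0,0],
  ],
  fingers=0,
)

```text
time: 3.98
ee_pos: [0.3957, 0.2958, 0.0702]
eef_rot: [0.097, 0.995, 0.0, 0.0]
ft_force: [-0.5, 0.6, 1.0]
width: 0.0176
grip_force: 55.0
```

Call:
carry_out(
  moves=[
    [0,0,-0.1,0,0,0],
    [0,0,-0.2,0,0,0],
    [0,0,-0.3,0,0,0],
    [0,0,-0.6,0,0,0],
    [0,0,-0.6,0,0,0],
    [0,0,-0.6,0,0,0],
    [0,0,-0.6,0,0,0],
    [0,0,-0.6,0,0,0],
    [0,0,-0.6,0,0,0],
    [0,0,-0.6,0,0,0],
    [0,0,-0.6,0,0,0],
    [0,0,-0.4,0,0,0],
    [0,0,-0.22,0,0,0],
    [0,0,0,0,0,-0.52],
    [0,0,0,0,0,-0.52],
    [0,0,0,0,0,0],
  ],
)

```text
time: 5.98
ee_pos: [0.3954, 0.2956, 0.3105]
eef_rot: [0.025, 1.0, -0.0, -0.0]
ft_force: [0.4, -0.5, -3.0]
width: 0.0173
grip_force: 55.0
```

```bash
python3 -c "
from h import *
delta([.415,.0055,.311],-.05)"
```

```text
rot units [-0.004 -0.005 -0.002] shift now [-0.852 -7.218 -0.008] shift turned [-0.851 -7.218 -0.011]
t 5.975 pos [0.3954 0.2956 0.3105] F [ 0.44 -0.54 -2.96]
```

Call:
carry_out(
  moves=[
    [0,-0.3,0,0,0,0],
    [0,-0.6,0,0,0,0],
    [0,-0.6,0,0,0,0],
    [0,-0.6,0,0,0,0],
    [0,-0.6,0,0,0,0],
    [0,-0.6,0,0,0,0],
    [0,-0.6,0,0,0,0],
    [0,-0.6,0,0,0,0],
    [0,-0.6,0,0,0,0],
    [0,-0.6,0,0,0,0],
    [0,-0.6,0,0,0,0],
    [0,-0.6,0,0,0,0],
    [-0.4,-0.32,0,0,0,0],
    [-0.45,0,0,0,0,0],
    [0,0,0,0,0,0],
    [0,0,0,0,0,0],
  ],
)

```text
time: 7.98
ee_pos: [0.4146, 0.0053, 0.3108]
eef_rot: [0.025, 1.0, 0.0, -0.0]
ft_force: [0.5, -0.2, -2.8]
width: 0.0175
grip_force: 55.0
```

Run:
```python
from h import *
delta([.415,.0055,.311],-.05)
ims=[]
for n in('side','top'):
    c=cam(n); np.savez(f'{n}1.npz',**c); P=pts(c)
    W=np.array([[.605,-.004,.316]]); q=(W-c['xyz'])@c['R']; u,v=(q[0,:2]/q[0,2]*[c['fx'],c['fy']]+[c['cx'],c['cy']]).astype(int); print(n,u,v)
    x0,y0=u-40,v-50; print(x0,y0)
    ims.append(cv2.resize(c['pixels'][y0:y0+110,x0:x0+80,::-1],None,fx=5,fy=5,interpolation=cv2.INTER_CUBIC))
cv2.imwrite('pics/b1.png',np.hstack(ims))
```

```text
rot units [ 0.    -0.004  0.002] shift now [-0.009  0.004 -0.005] shift turned [-0.009  0.004 -0.005]
t 7.975 pos [0.4146 0.0053 0.3108] F [ 0.45 -0.22 -2.82]
side 370 220
330 170
top 371 213
331 163
```

View pics/b1.png

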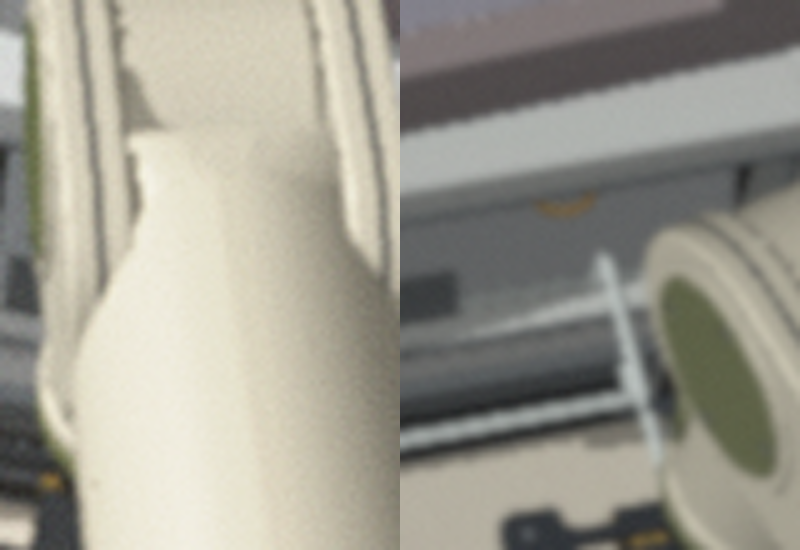

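Top view: the shaft end is at pixel (371.6,214), where I predicted it, and the ring's near rim is at about (364.4,204.6). The arm blocks the side camera.

Run:
```python
from h import *
F=np.array([.636,-.0055]); X=np.array([.9988,-.05]); Y=np.array([.05,.9988])
def ov(w): d=w[:,:2]-F; return np.c_[d@X-.12,d@Y].round(4)
c=dict(np.load('top1.npz'))
print('hook end',ov(onplane(c,[[371.6,214]],.3195)))
print('shaft pts',ov(onplane(c,[[371.6,214],[331+52*1.0,163+92]],.3195)))
for n in('top1','side0','top0'):
    c=dict(np.load(n+'.npz'));hsv=cv2.cvtColor(c['pixels'],cv2.COLOR_RGB2HSV).astype(int)
    m=(hsv[...,0]>8)&(hsv[...,0]<25)&(hsv[...,1]>90); m[:190]=0; m[225:]=0; m[:,:350]=0; m[:,390:]=0
    v,u=np.nonzero(m); 
    if len(u)==0: continue
    print(n,len(u),u.min(),u.max(),v.min(),v.max(),'ctr',u.mean(),v.mean(), ov(onplane(c,[[u.mean(),v.mean()],[(u.min()+u.max())/2,v.mean()]],.268)), 'lr',ov(onplane(c,[[u.min(),v.mean()],[u.max(),v.mean()]],.268)))
s=read_state(); g=s['ee_pos'][:2]; print('TCP ov',ov(g[None]),'hook pred',ov((g+.19*np.array([np.cos(-.05),np.sin(-.05)]))[None]))
```

```text
hook end [[-0.153   0.0012]]
shaft pts [[-0.153   0.0012]
 [-0.2626  0.0003]]
side0 116 365 381 206 215 ctr 372.6551724137931 210.63793103448276 [[-0.0877  0.0012]
 [-0.0876  0.0004]] lr [[-0.0917  0.0186]
 [-0.0835 -0.0178]]
TCP ov [[-0.3416 -0.    ]] hook pred [[-0.1516 -0.    ]]
```

Call:
carry_out(
  moves=[
    [-0.2,0,0,0,0,0],
    [-0.2,0,0,0,0,0],
    [-0.2,0,0,0,0,0],
    [-0.2,0,0,0,0,0],
    [-0.2,0,0,0,0,0],
    [0,0,0,0,0,0],
  ],
)

```text
time: 8.82
ee_pos: [0.4556, 0.0035, 0.3107]
eef_rot: [0.025, 1.0, -0.0, -0.0]
ft_force: [-0.3, 0.2, -3.5]
width: 0.0177
grip_force: 55.0
```

Run:
```python
from h import *
c=cam('top'); P=pts(c); np.savez('top2.npz',**c)
g=read_state(); print(g['ee_pos'],g['ft_force'])
for s in (.1,.12,.14,.15,.16,.17,.18,.185,.19):
    W=g['ee_pos']+s*np.array([.9988,-.05,0])+[0,0,.0085]
    q=(W-c['xyz'])@c['R']; u,v=(q[:2]/q[2]*[c['fx'],c['fy']]+[c['cx'],c['cy']]).round().astype(int)
    print(s,u,v,P[v,u-2:u+3,2].round(3))
```

```text
[0.45526624 0.00355225 0.31076793] [ 0.31834187 -0.49478986 -2.54841628]
0.1 377 232 [0.13  0.32  0.317 0.314 0.512]
0.12 375 224 [0.169 0.319 0.316 0.317 0.554]
0.14 373 217 [0.184 0.314 0.321 0.32  0.178]
0.15 372 213 [0.194 0.318 0.317 0.315 0.196]
0.16 371 210 [0.209 0.315 0.319 0.318 0.205]
0.17 370 206 [0.218 0.313 0.315 0.313 0.218]
0.18 369 203 [0.302 0.314 0.318 0.32  0.22 ]
0.185 368 201 [1.324 0.333 0.333 0.33  0.329]
0.19 368 199 [0.337 0.338 0.339 0.334 0.334]
```

Call:
carry_out(
  moves=[
    [-0.15,0,0,0,0,0],
    [-0.15,0,0,0,0,0],
    [-0.15,0,0,0,0,0],
    [-0.15,0,0,0,0,0],
    [-0.03,0,0,0,0,0],
    [0,0,0,0,0,0],
  ],
)

```text
time: 9.62
ee_pos: [0.4803, 0.0023, 0.3109]
eef_rot: [0.025, 1.0, -0.0, -0.0]
ft_force: [0.3, -0.0, -2.6]
width: 0.0175
grip_force: 55.0
```

Call:
carry_out(
  moves=[
    [0,0,0.1,0,0,0],
    [0,0,0.1,0,0,0],
    [0,0,0.1,0,0,0],
    [0,0,0,0,0,0],
  ],
)

```text
time: 10.12
ee_pos: [0.4801, 0.0023, 0.2985]
eef_rot: [0.025, 1.0, -0.0, -0.0]
ft_force: [0.2, -0.5, -2.6]
width: 0.0173
grip_force: 55.0
```

Call:
carry_out(
  moves=[
    [0,0,0.1,0,0,0],
    [0,0,0.1,0,0,0],
    [0,0,0.1,0,0,0],
    [0,0,0.1,0,0,0],
    [0,0,0,0,0,0],
  ],
)

```text
time: 10.75
ee_pos: [0.4802, 0.0023, 0.2826]
eef_rot: [0.025, 1.0, -0.0, -0.0]
ft_force: [0.6, 0.7, -2.7]
width: 0.0173
grip_force: 55.0
```

Run:
```python
from h import *
c=cam('top'); np.savez('top3.npz',**c)
cv2.imwrite('pics/b3.png',cv2.resize(c['pixels'][165:245,310:430,::-1],None,fx=6,fy=6,interpolation=cv2.INTER_CUBIC))
```

```text
(no output)
```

View pics/b3.png

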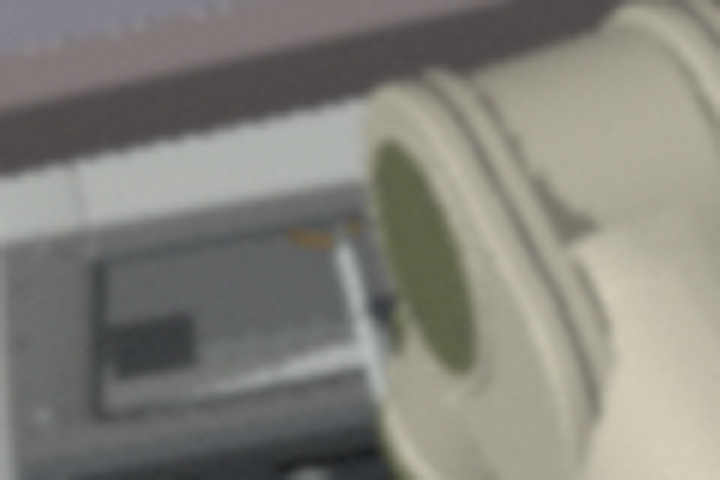

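The ring is visible on both sides of the shaft, left at (310,238) and right at (355,228) in the crop, so the peg is in the ring. I start the pull.

Call:
carry_out(
  moves=[
    [0.1,0,0,0,0,0],
    [0.1,0,0,0,0,0],
    [0.1,0,0,0,0,0],
    [0.1,0,0,0,0,0],
    [0.1,0,0,0,0,0],
    [0,0,0,0,0,0],
  ],
)

```text
time: 11.55
ee_pos: [0.4602, 0.0034, 0.283]
eef_rot: [0.025, 1.0, 0.0, 0.0]
ft_force: [1.9, -0.3, -2.3]
width: 0.0177
grip_force: 55.0
```

Call:
carry_out(
  moves=[
    [0.08,0,0.04,0,0,0],
    [0.08,0,0.04,0,0,0],
    [0.08,0,0.04,0,0,0],
    [0.08,0,0.03,0,0,0],
    [0,0,0,0,0,0],
  ],
)

```text
time: 12.18
ee_pos: [0.4473, 0.0041, 0.2768]
eef_rot: [0.025, 1.0, 0.0, -0.0]
ft_force: [1.0, -0.2, -1.8]
width: 0.0174
grip_force: 55.0
```

Call:
carry_out(
  moves=[
    [0.025,0,0.02,0,0,0],
    [0.025,0,0.02,0,0,0],
    [0,0,0,0,0,0],
  ],
)

```text
time: 12.55
ee_pos: [0.4456, 0.0041, 0.2753]
eef_rot: [0.025, 1.0, 0.0, -0.0]
ft_force: [2.6, 0.7, -1.0]
width: 0.0175
grip_force: 55.0
```

Call:
carry_out(
  moves=[
    [0.025,0,0.02,0,0,0],
    [0.025,0,0.01,0,0,0],
    [0,0,0,0,0,0],
  ],
)

```text
time: 12.92
ee_pos: [0.4435, 0.0042, 0.2741]
eef_rot: [0.025, 1.0, 0.0, -0.0]
ft_force: [2.4, 1.1, -1.2]
width: 0.0172
grip_force: 55.0
```

Call:
carry_out(
  moves=[
    [0.025,0,0,0,0,0],
    [0.025,0,0,0,0,0],
    [0,0,0,0,0,0],
  ],
)

```text
time: 13.3
ee_pos: [0.4414, 0.0043, 0.2741]
eef_rot: [0.025, 1.0, 0.0, -0.0]
ft_force: [3.2, 0.7, -1.8]
width: 0.0175
grip_force: 55.0
```

Call:
carry_out(
  moves=[
    [0.025,0,0,0,0,0],
    [0.025,0,0,0,0,0],
    [0,0,0,0,0,0],
  ],
)

```text
time: 13.68
ee_pos: [0.4394, 0.0044, 0.2741]
eef_rot: [0.025, 1.0, 0.0, -0.0]
ft_force: [3.0, 0.9, -2.2]
width: 0.0175
grip_force: 55.0
```

Call:
carry_out(
  moves=[
    [0.025,0,0,0,0,0],
    [0.025,0,0,0,0,0],
    [0,0,0,0,0,0],
  ],
)

```text
time: 14.05
ee_pos: [0.4374, 0.0045, 0.2741]
eef_rot: [0.025, 1.0, 0.0, -0.0]
ft_force: [1.9, 0.1, -2.6]
width: 0.0177
grip_force: 55.0
```

Call:
carry_out(
  moves=[
    [0.025,0,0,0,0,0],
    [0.025,0,0,0,0,0],
    [0,0,0,0,0,0],
  ],
)

```text
time: 14.42
ee_pos: [0.4357, 0.0046, 0.2742]
eef_rot: [0.025, 1.0, 0.0, 0.0]
ft_force: [5.4, 0.1, -4.2]
width: 0.0177
grip_force: 55.0
```

Force is rising at the roller; I go to smaller steps.

Call:
carry_out(
  moves=[
    [0.02,0,0,0,0,0],
    [0.015,0,0,0,0,0],
    [0,0,0,0,0,0],
  ],
)

```text
time: 14.8
ee_pos: [0.4347, 0.0046, 0.2743]
eef_rot: [0.025, 1.0, 0.0, 0.001]
ft_force: [6.3, 0.1, -4.2]
width: 0.0176
grip_force: 55.0
```

Call:
carry_out(
  moves=[
    [0.02,0,0,0,0,0],
    [0.015,0,0,0,0,0],
    [0,0,0,0,0,0],
  ],
)

```text
time: 15.18
ee_pos: [0.4324, 0.0048, 0.274]
eef_rot: [0.025, 1.0, 0.0, -0.0]
ft_force: [0.5, 1.4, -3.6]
width: 0.0176
grip_force: 55.0
```

Pull dropped from 6.3 to about 0, so it has clicked. I hold still and re-read, then centre the peg in the ring.

Call:
carry_out(
  moves=[
    [0,0,0,0,0,0],
    [0,0,0,0,0,0],
  ],
)

```text
time: 15.42
ee_pos: [0.4326, 0.0047, 0.2741]
eef_rot: [0.025, 1.0, 0.0, -0.0]
ft_force: [0.7, 0.2, -2.6]
width: 0.0175
grip_force: 55.0
```

Call:
carry_out(
  moves=[
    [-0.05,0,0,0,0,0],
    [-0.05,0,0,0,0,0],
    [0,0,0,0,0,0],
  ],
)

```text
time: 15.8
ee_pos: [0.4369, 0.0045, 0.2741]
eef_rot: [0.025, 1.0, -0.0, -0.0]
ft_force: [-0.3, 0.4, -3.4]
width: 0.0174
grip_force: 55.0
```

Run:
```python
from h import *
F=np.array([.636,-.0055]); X=np.array([.9988,-.05]); Y=np.array([.05,.9988])
c=cam('top'); P=pts(c); np.savez('top4.npz',**c); print(read_state()['ft_force'])
d=P[...,:2]-F; ox=d@X-.12; oy=d@Y
m=(oy>.03)&(oy<.095)&(P[...,2]>.19)&(P[...,2]<.31)&(ox>-.14)&(ox<.05)
for a in np.arange(.19,.31,.02):
    k=m&(abs(P[...,2]-a)<.01); print(a.round(2),k.sum(),np.median(ox[k]).round(4) if k.any() else '')
cv2.imwrite('pics/b4.png',cv2.resize(c['pixels'][165:245,310:430,::-1],None,fx=6,fy=6,interpolation=cv2.INTER_CUBIC))
```

```text
[ 1.02739296  0.23530399 -3.07258018]
0.19 39 -0.1014
0.21 92 -0.099
0.23 97 -0.0975
0.25 93 -0.0958
0.27 65 -0.0948
0.29 0
```

View pics/b4.png

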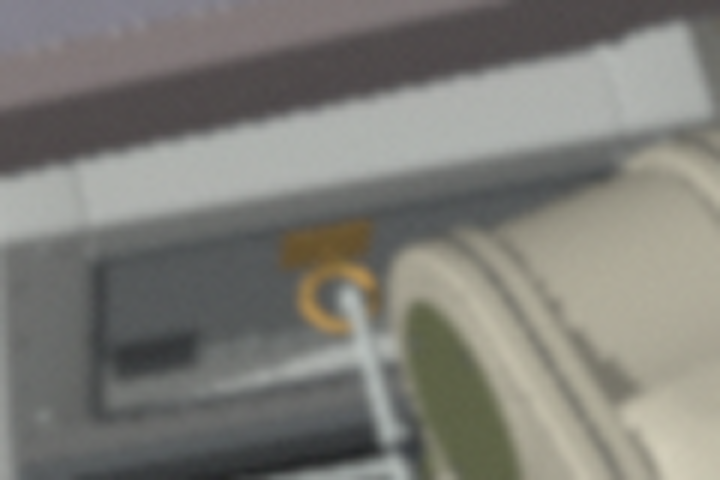

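The ring sits forward at crop (338,298) and the flap is near upright with no pull, so the catch holds. The peg is free inside the ring, so I lift it out.

Call:
carry_out(
  moves=[
    [0,0,-0.1,0,0,0],
    [0,0,-0.1,0,0,0],
    [0,0,-0.15,0,0,0],
    [0,0,-0.2,0,0,0],
    [0,0,-0.2,0,0,0],
    [0,0,-0.2,0,0,0],
    [0,0,0,0,0,0],
  ],
)

```text
time: 16.73
ee_pos: [0.4371, 0.0046, 0.3128]
eef_rot: [0.025, 1.0, 0.0, 0.001]
ft_force: [-0.2, 0.7, -3.3]
width: 0.0173
grip_force: 55.0
```

Call:
carry_out(
  moves=[
    [0.3,0,0,0,0,0],
    [0.4,0,0,0,0,0],
    [0.3,0.3,0,0,0,0],
    [0,0.6,0,0,0,0],
    [0,0.6,0,0,0,0],
    [0,0.6,0,0,0,0],
    [0,0.6,0,0,0,0],
    [0,0.6,0,0,0,0],
    [0,0.6,0,0,0,0],
    [0,0.6,0,0,0,0],
    [0,0.6,0,0,0,0],
    [0,0.6,0,0,0,0],
    [0,0.6,0,0,0,0],
    [0,0.6,0,0,0,0],
    [0,0.3,0,0,0,0],
    [0,0.2,0,0,0,0.5],
    [0,0,0,0,0,0.54],
    [0,0,0,0,0,0],
    [0,0,0,0,0,0],
  ],
)

```text
time: 19.1
ee_pos: [0.4117, 0.302, 0.3122]
eef_rot: [0.097, 0.995, 0.0, 0.0]
ft_force: [-0.1, 0.6, -2.4]
width: 0.0175
grip_force: 55.0
```

Run:
```python
from h import *
delta([.3957,.2958,.0702],-.195)
print(read_state()['eef_rot'])
# shaft attitude in the hand
c=cam('top'); P=pts(c); s=read_state(); d=np.array([np.cos(-.195),np.sin(-.195),0]); n=np.array([-d[1],d[0],0])
q=P-s['ee_pos']; a=q@d; b=q@n; z=P[...,2]
for n_,C,PP in(('top',c,P),):
    m=(abs(b)<.025)&(a>.05)&(a<.21)&(abs(q[...,2])<.03)
    print(m.sum(), 'side fit b=k*a+c',np.polyfit(a[m],b[m],1).round(4),'z fit',np.polyfit(a[m],q[...,2][m],1).round(4),'a max',np.percentile(a[m],99).round(4))
```

```text
rot units [0.    0.    0.009] shift now [ 0.363 -0.229  6.05 ] shift turned [ 0.362 -0.229  6.05 ]
t 19.1 pos [0.4117 0.302  0.3122] F [-0.07  0.61 -2.45]
[9.67217305e-02 9.95311462e-01 5.80191293e-06 2.50391490e-05]
2 side fit b=k*a+c [ 0.6413 -0.1264] z fit [-0.8583  0.1657] a max 0.1949
```

Run:
```python
from h import *
def fit(c,tcp,yaw,nm):
    P=pts(c); d=np.array([np.cos(yaw),np.sin(yaw),0]); n=np.array([-d[1],d[0],0]); q=P-tcp; a=q@d; b=q@n
    m=(abs(b)<.012)&(a>.05)&(a<.215)&(q[...,2]>-.02)&(q[...,2]<.025)
    print(nm,m.sum()); 
    if m.sum()>15: print(' b',np.polyfit(a[m],b[m],1).round(4),'z',np.polyfit(a[m],q[...,2][m],1).round(4),'a',np.percentile(a[m],[1,99]).round(4))
fit(dict(np.load('top1.npz')),[.4146,.0053,.3108],-.05,'before')
fit(dict(np.load('top2.npz')),[.4553,.0035,.3108],-.05,'before2')
fit(dict(np.load('top4.npz')),[.4369,.0045,.2741],-.05,'after')
c=cam('side'); fit(c,read_state()['ee_pos'],-.195,'side now')
```

```text
before 127
 b [-0.0021  0.0005] z [-0.0492  0.0127] a [0.0813 0.1924]
before2 127
 b [-0.003   0.0004] z [0.0533 0.0005] a [0.0879 0.1912]
after 145
 b [-0. -0.] z [-0.1678  0.0275] a [0.0857 0.213 ]
side now 51
 b [-0.0234  0.0018] z [-0.5235  0.0976] a [0.1621 0.194 ]
```

Run:
```python
from h import *
def fit(c,tcp,yaw,nm):
    P=pts(c); d=np.array([np.cos(yaw),np.sin(yaw),0]); n=np.array([-d[1],d[0],0]); q=P-tcp; a=q@d; b=q@n
    print(nm)
    for lo in np.arange(.08,.2,.02):
        m=(abs(b)<.003)&(a>lo)&(a<lo+.02)&(abs(q[...,2])<.03)
        if m.any(): print('  %.2f n%d z %.4f b %.4f'%(lo,m.sum(),np.median(q[...,2][m]),np.median(b[m])))
fit(dict(np.load('top2.npz')),[.4553,.0035,.3108],-.05,'before2')
fit(dict(np.load('top4.npz')),[.4369,.0045,.2741],-.05,'after')
c=cam('side'); fit(c,read_state()['ee_pos'],-.195,'side now')
```

```text
before2
  0.08 n12 z 0.0070 b 0.0014
  0.10 n19 z 0.0067 b 0.0004
  0.12 n18 z 0.0081 b 0.0010
  0.14 n18 z 0.0061 b 0.0002
  0.16 n23 z 0.0072 b -0.0002
  0.18 n16 z -0.0016 b 0.0012
after
  0.08 n15 z 0.0068 b 0.0011
  0.10 n12 z 0.0062 b -0.0002
  0.12 n20 z 0.0078 b -0.0000
  0.14 n17 z 0.0075 b 0.0005
  0.16 n17 z 0.0077 b 0.0002
  0.18 n17 z 0.0019 b 0.0015
side now
  0.16 n11 z 0.0079 b -0.0002
  0.18 n20 z -0.0062 b -0.0012
```

No slip in the hand, so I can lower the rod back to the pick-up pose.

Call:
carry_out(
  moves=[
    [0.2,-0.13,0,0,0,0],
    [0.163,-0.1,0,0,0,0],
    [0,0,0.5,0,0,0],
    [0,0,0.6,0,0,0],
    [0,0,0.6,0,0,0],
    [0,0,0.6,0,0,0],
    [0,0,0.6,0,0,0],
    [0,0,0.6,0,0,0],
    [0,0,0.6,0,0,0],
    [0,0,0.4,0,0,0],
    [0,0,0.3,0,0,0],
    [0,0,0,0,0,0],
    [0,0,0,0,0,0],
  ],
)

```text
time: 20.88
ee_pos: [0.3959, 0.2962, 0.1209]
eef_rot: [0.097, 0.995, 0.0, 0.0]
ft_force: [-0.8, -0.1, -2.6]
width: 0.0177
grip_force: 55.0
```

```bash
python3 -c "
from h import *
delta([.3957,.2958,.0702],-.195)"
```

```text
rot units [ 0.007  0.004 -0.   ] shift now [ 0.003 -0.013  1.267] shift turned [ 0.003 -0.012  1.267]
t 20.875 pos [0.3959 0.2962 0.1209] F [-0.77 -0.06 -2.55]
```

Call:
carry_out(
  moves=[
    [0,-0.01,0.25,0,0,0],
    [0,0,0.25,0,0,0],
    [0,0,0.25,0,0,0],
    [0,0,0.2,0,0,0],
    [0,0,0.15,0,0,0],
    [0,0,0.1,0,0,0],
    [0,0,0.05,0,0,0],
    [0,0,0,0,0,0],
  ],
)

```text
time: 21.88
ee_pos: [0.3956, 0.2957, 0.0704]
eef_rot: [0.097, 0.995, 0.0, 0.0]
ft_force: [-1.1, -0.7, -2.2]
width: 0.0176
grip_force: 55.0
```

Call:
carry_out(
  moves=[
    [0,0,0.01,0,0,0],
    [0,0,0,0,0,0],
    [0,0,0,0,0,0],
    [0,0,0,0,0,0],
    [0,0,0,0,0,0],
    [0,0,0,0,0,0],
  ],
  fingers=60,
)

```text
time: 22.62
ee_pos: [0.3955, 0.2956, 0.0697]
eef_rot: [0.097, 0.995, 0.0, 0.0]
ft_force: [-0.4, 0.1, -0.1]
width: 0.0587
grip_force: 0.0
```

Call:
carry_out(
  moves=[
    [0,0,-0.1,0,0,0],
    [0,0,-0.3,0,0,0],
    [0,0,-0.5,0,0,0],
    [0,0,-0.6,0,0,0],
    [0,0,-0.6,0,0,0],
    [0,0,-0.6,0,0,0],
    [0,0,-0.6,0,0,0],
    [0,0,-0.5,0,0,0],
    [0.5,0.5,0,0,0,0],
    [0.57,0.5,0,0,0,0],
    [0.57,0.5,0,0,0,0],
    [0.57,0.5,0,0,0,0],
    [0.57,0.5,0,0,0,0],
    [0.57,0.5,0,0,0,0],
    [0.57,0.5,0,0,0,0],
    [0.57,0.5,0,0,0,0],
    [0.57,0.5,0,0,0,0],
    [0,0,0,0,0,0],
  ],
)

```text
time: 24.88
ee_pos: [0.2296, 0.5129, 0.2225]
eef_rot: [0.095, 0.995, 0.0, -0.0]
ft_force: [0.4, 0.1, 0.3]
width: 0.0601
grip_force: 0.0
```

Run:
```python
from h import *
ims=[]
for n,(x0,x1,y0,y1) in dict(side=(180,480,170,370),top=(200,450,170,400)).items():
    c=cam(n); P=pts(c); k=400/(x1-x0)
    im=cv2.resize(c['pixels'][y0:y1,x0:x1,::-1],None,fx=k,fy=k,interpolation=cv2.INTER_CUBIC); ims.append(np.pad(im,((0,400-im.shape[0]),(0,0),(0,0))))
    hsv=cv2.cvtColor(c['pixels'],cv2.COLOR_RGB2HSV)
    m=(P[...,2]>.064)&(P[...,2]<.1)&(P[...,0]>.28)&(P[...,0]<.66)&(P[...,1]>.2)&(P[...,1]<.33); m[:,:200]=0
    w=onplane(c,np.argwhere(m&(hsv[...,1]>100))[:,::-1],.088); g=onplane(c,np.argwhere(m)[:,::-1],.075)
    l=cv2.fitLine(w[:,:2].astype(np.float32),cv2.DIST_HUBER,0,.01,.01).ravel(); print(n,'yaw',l[1]/l[0],'back',w[w[:,0].argmin()].round(4),'tip',g[g[:,0].argmax()].round(4),'z',np.median(P[m][:,2]))
cv2.imwrite('pics/end.png',np.hstack(ims)); print(read_state()['ee_pos'])
```

```text
side yaw -0.15551692 back [0.3627 0.2876 0.088 ] tip [0.5852 0.2547 0.075 ] z 0.08279241361993583
top yaw -0.19856979 back [0.2872 0.3153 0.088 ] tip [0.5842 0.2588 0.075 ] z 0.08484532453133142
[0.23210004 0.51109116 0.22227611]
```

View pics/end.png

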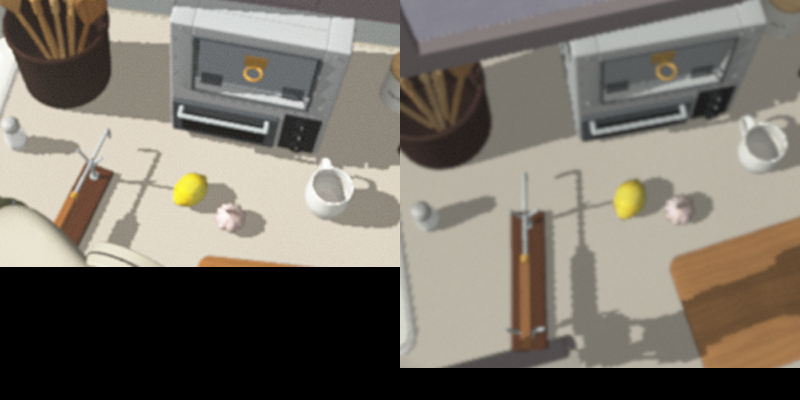

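The flap is still shut, with the ring forward at (253,73). The rod lies in both forks at (525,260) in its original pose, hook end at the same end, and the mug, lemon, garlic and salt are where they were. I hand the job in.

```bash
python3 -c "
from bench import r
print(r.close_job())"
```

```text
the job is handed in; nothing more can be done
None
```

The job is handed in at about 25 s: the flap is caught shut, with the pull stopped at the click (highest force read 6.3 N), the rod is back in both forks with its hook at the same end as before, and the mug, lemon, garlic and salt shaker show no movement in the final pictures.

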